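# Take the snap-in guard off a bench ioniser

## Robot

A 6-joint arm with a two-finger parallel gripper is mounted at the origin on the work surface. World frame = base frame: x ahead of the robot, y to its left, z up, the work surface at z = 0. Lengths are in m, angles in degrees, forces in N, time in s.
With the tool pointing down it reaches from about 0.3 to 0.75 m from the base axis. Payload 8.5 kg.
Tool frame: the origin (TCP) lies on the centre line of the jaws, within the pads' length; the fingertips stand 14 mm ahead of it and the grasp point (between the pads) lies 5 mm behind it; z points along the fingers, x is the direction in which the jaws open and shut, and the axes are right-handed (so a half turn about z gives the same grasp; the last joint's range is limited). The gripper opens to 85 mm and grips with 20 to 120 N. Pads are 22 mm wide; open, the fingers measure 114 mm over their backs; the gripper's body (76 mm by 85 mm) begins 54 mm behind the grasp point. The pads swing forward as they close: fully open they stand 13 mm farther back than shut.
Start: joints at [-79.888, 21.807, 74.336, -0, 83.858, -12.336], TCP at [0.21, -0.508, 0.245] pointing down, gripper open.
Joint ranges: [-178.18, 178.18], [-50.72, 133.34], [12.68, 142.11], [-81.47, 261.47], [9.98, 163.14], [-165.26, 165.26]. Speed limits (degrees/s): [136.94, 136.94, 180, 180, 180, 180].

## Interface

Orientations are given as a 3x3 rotation matrix whose columns are the frame's x, y, z axes.
In Python, from rig import * gives the robot as it stands.
- The arm moves only by the shell command python3 -m crank 'ROWS' [FORCE]. ROWS is JSON, one flat list of numbers, 7 for each row, row after row: the turn, a rotation vector about the world's x, y, z in rad, then the shift along the world's x, y, z in m, then the opening in per cent of the stroke, from 0 (shut) to 100 (fully open). A call has 1 to 20 rows; each row shifts and turns the commanded pose from where the row before left it; what a row does not reach is not made up. A row lasts 1/10 s, in which the tool goes at most 50 mm and 8.59 degrees, less where a joint would pass 70% of its speed; a pose out of reach is approached as far as the arm can. A call is refused whole if a number of a shift passes 0.05 or a number of a turn 0.15, either way. A call with a gripper value outside its range is refused whole. The fingers move at their own pace and stop on an object; FORCE is the grip in N (left out, the last holds). Time passes only in rows, so rows that do not move let the fingers close. It gives the time, the measured TCP pose, the force and the opening at its end, in the units of the state.
- observe(): the state, without advancing time (a new reading comes with each control period).
- get_image(name): name is "scene" or "top" or "wrist"; returns a dict with "frame" (384x512x3 uint8, red, green, blue), "fov_y" (degrees; the focal length in pixels is half the picture's height over the tangent of half this angle, whatever the lens; pixels are square), "cx", "cy" (the principal point, pixels), "k1" (the pictures are not rectified: a ray, as slopes to the right and down, at radius r is drawn at 1 + k1 r^2 times it, then the intrinsics apply), "world_to_cam" (4x4, takes a point from world to camera coordinates). Camera axes: x right, y up, looking along -z (the intrinsics and any distortion apply to the point x, -y, -z); pixel columns grow to the right and rows downward; lengths in m; the calibration is good to about 2 mm. A picture is of the moment at which its call begins. There is no depth.
- close_job(): hands the job in, once; it reports no verdict.
The state is a dict: "time_s": time; "q": joint angles; "qvel": joint speeds; "joint_efforts": joint torques, N m; "position": TCP position; "tool_rot": TCP orientation; "ft_force": force on the tool from outside, world axes, zero at the start; "wrist_torque": the same for the moment, N m; "grip_width": finger opening in m.
Only numpy, scipy, OpenCV 4.12 (cv2) and the standard library are available. Lean on these libraries where they do the work, as an engineer would, in place of code of your own. Each camera call takes 0.05 s, during which the arm holds its last target. There are 200 camera calls.

## Task

The bench ioniser is lying on its back for cleaning: take off its blue louvred guard. Squeeze the orange snap tab gently towards the grip rib until its hook is clear of the catch, swing that end of the guard up and draw the lugs out of their slots without forcing anything, then carry the guard to the empty white tray, set it down flat in it right way up (louvred face up), do not drop it, and let go. Leave the other things on the bench where they are.

Things in the scene. Friction and masses are not known exactly. Their poses are not given: they have to be found in the camera images.
- ioniser: cream bench ioniser lying on its back in a blue cradle, fixed to the bench: 150 mm (x) by 124 mm (y), rim 75 mm high. Origin: centre of its underside, on the bench; x runs from the tab end to the lug end, z up.
- guard: dark blue louvred guard, 127 mm (x) by 108 mm (y), 20 mm deep, about 0.11 kg, seated in the ioniser's mouth, face flush with the rim, about 1 mm play all round. Origin: centre of its underside, 55 mm above the bench when seated; set down, it stands flat on it. Axes as the ioniser's: z out of the louvred face (up), -x to the tab, +x to the lugs. Over 10 N between guard and ioniser breaks a part.
- tab (a joint): orange sprung snap tab at the guard's -x end, 24 mm wide, standing 20 mm up from the louvred face, outer face 62.5 mm from the guard's centre: how far it is pressed in towards the rib (+x), m, 0 = relaxed. It gives about 1.3 N per mm; pressing it in 4 to 8 mm with 6 to 12 N frees its hook (it differs from unit to unit); above 16 N it cracks.
- rib (a point): middle of the far (+x) face of the guard's fixed grip rib, 30 mm wide, standing 20 mm up from the louvred face, 30 mm from the guard's centre on the -x side; this point is 12 mm above the face. Tab and rib are squeezed together along x between two fingers.
- pinch (a point): point on the guard midway between the two faces to squeeze (tab's outer face, rib's far face; 32.5 mm apart while relaxed), 12 mm above the louvred face. The rib does not give, so the hand must follow towards it by half the tab's travel until no side force is left: a squeeze off to one side wedges the guard in the ioniser.
- lip (a point): lower edge of the ioniser's catch lip, in the rim behind the tab, under which the hook sits (1.5 mm below it).
- lugs (a point): point on the guard, 67.5 mm from its centre on the +x side, 12.5 mm above its underside: the guard swings about the line along y through it. Two lugs here, 14 mm wide, reach 5 mm under the ioniser's lip: with the hook free, raise the tab end 10 to 15 degrees about this line, then draw the guard 8 mm or more towards the tab end (-x) and lift.
- tray: empty white tray, fixed, 250 mm (x) by 190 mm (y) outside, 30 mm high, walls and floor 3 mm. Origin: centre of its underside.
- brush: bystander: hand brush lying on the bench, 170 mm.
- dispenser: bystander: white bottle, 130 mm high.
- barrel0: bystander: metal lens barrel, 22 mm across and 22 mm high.
- barrel1: bystander: as barrel0.
- barrel2: bystander: as barrel0.
- tweezers: bystander: steel tweezers, 125 mm.
- driver: bystander: red screwdriver, 160 mm.
Things that resemble listed ones, but are neither listed nor needed, are in the scene too. What is shaped like the ioniser but purple or yellow is not meant. What is shaped like the guard but purple is not meant.

How it is judged (in metres and radians):
On the way, in this order (a step that is already met when the one before it is completed fails the run):
1. the tab is pressed in by the fingers while the guard is still seated (value of joint tab above 0.003 m and contact force between the fingers and guard above 1 N and z of guard in the frame of ioniser below 0.062 m), for 0.2 s.
2. the held guard is off the ioniser, lugs out, above the rim (z of guard in the frame of ioniser above 0.085 m and contact force between guard and ioniser below 0.1 N and contact force between the fingers and guard above 1 N), for 0.2 s.
3. the guard is set down on the tray's floor while still held (z of guard in the frame of tray below 0.012 m and horizontal distance between guard and tray below 0.1 m and angle between guard's own z axis and vertical below 0.15 rad and contact force between the fingers and guard above 0.5 N), for 0.05 s.
At the end, for the whole second after the job is handed in: the guard lies at rest flat on the floor of the white tray (within 5 mm and 3.4 degrees), wholly inside it, louvred face up, let go (z of guard in the frame of tray below 0.008 m and angle between guard's own z axis and vertical below 0.06 rad and horizontal distance between guard and tray below 0.1 m and linear speed of guard below 0.02 m/s); the robot touches nothing.
It fails at once if the tab is squeezed harder than 16 N (it cracks) (contact force between the fingers and tab above 16 N).
It fails at once if the guard is forced against the ioniser with more than 10 N (catch, lugs or rim break) (contact force between guard and ioniser above 10 N).
It fails at once if a bystander is moved more than 20 mm (distance of any of brush, dispenser, barrel0, barrel1, barrel2, tweezers, driver from where it was at the start of the episode above 0.02 m).
It also fails if it takes over 66 s, if anything falls off the work surface, if the arm or the gripper's body presses on something with over 40 N, if the wrist force passes 120 N, or if a joint passes its speed limit or range.

## Working session

There is one attempt and no reset: what is moved stays moved. The work goes in short steps, Python scripts to look and compute and a shell command to move; the robot and the scene stay as the last step left them, time stands still between calls to the robot, and variables do not carry over. Pictures are saved under pics/ and viewed, about 8 in all and at most 12, crops included, and the job is handed in when it is done.

```bash
ls && mkdir -p pics
cat > h.py <<'E'
from rig import *
import numpy as np, cv2
def snap(name,fn):
    im=get_image(name); cv2.imwrite(f'pics/{fn}.png',im['frame'][:,:,::-1]); np.save(f'pics/{fn}.npy',im,allow_pickle=True); return im
def load(fn): return np.load(f'pics/{fn}.npy',allow_pickle=True).item()
def intr(im):
    h,w=im['frame'].shape[:2]; f=h/2/np.tan(np.radians(im['fov_y'])/2); return f
def proj(im,P):
    P=np.atleast_2d(P); T=np.array(im['world_to_cam']); c=P@T[:3,:3].T+T[:3,3]
    s=np.c_[c[:,0]/-c[:,2],-c[:,1]/-c[:,2]]; r2=(s**2).sum(1,keepdims=True); s=s*(1+im['k1']*r2)
    return s*intr(im)+[im['cx'],im['cy']]
def onplane(im,uv,z):
    T=np.array(im['world_to_cam']); f=intr(im); out=[]
    for u in np.atleast_2d(uv):
        d=(u-[im['cx'],im['cy']])/f; s=d.copy()
        for _ in range(30): s=d/(1+im['k1']*(s@s))
        ray=T[:3,:3].T@np.array([s[0],-s[1],-1]); o=-T[:3,:3].T@T[:3,3]
        out.append(o+ray*(z-o[2])/ray[2])
    return np.array(out)
E
python3 - <<'E'
from h import *
a=snap('top','top0');b=snap('scene','scene0')
print({k:a[k] for k in a if k!='frame'}); print(observe())
E
```

```text
pics
{'fov_y': 52.79185109377187, 'cx': 247.611629769661, 'cy': 192.45629220459665, 'k1': -0.020738891229032524, 'world_to_cam': array([[ 0.06788663, -0.99769244,  0.00109258, -0.01746752],
       [ 0.97706868,  0.06670475,  0.20220599, -0.53582039],
       [-0.20181227, -0.01265956,  0.9793424 , -1.07781843],
       [ 0.        ,  0.        ,  0.        ,  1.        ]])}
{'time_s': 0.1, 'q': array([-7.98876174e+01,  2.18385714e+01,  7.43799704e+01,  3.68789327e-05,
        8.38566615e+01, -1.23379966e+01]), 'qvel': array([-0.05425114, -0.05774664, -0.13504996, -0.10144976,  0.0036089 ,
       -0.01329458]), 'joint_efforts': array([ 3.53384377e-03, -4.49221516e+01, -2.31655812e+01, -2.07748894e-04,
        3.64749125e-03,  1.05597007e-05]), 'position': array([ 0.20997093, -0.50808289,  0.24476258]), 'tool_rot': array([[ 3.81882956e-01, -9.24210666e-01, -2.29825983e-04],
       [-9.24209805e-01, -3.81882921e-01,  1.29226743e-03],
       [-1.28209396e-03, -2.81087480e-04, -9.99999139e-01]]), 'ft_force': array([-0.009815  , -0.02093853,  0.28968752]), 'wrist_torque': array([-0.00747411,  0.00566129,  0.00327538]), 'grip_width': 0.08544306995425258}
```

View pics/top0.png

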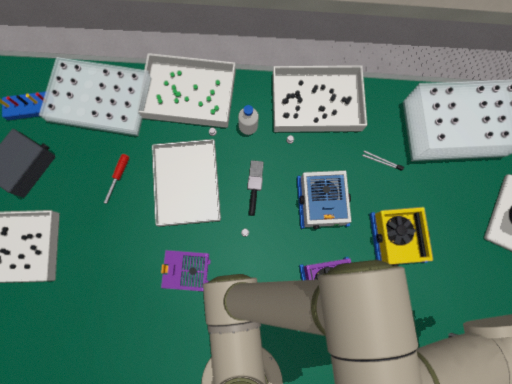

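View pics/scene0.png

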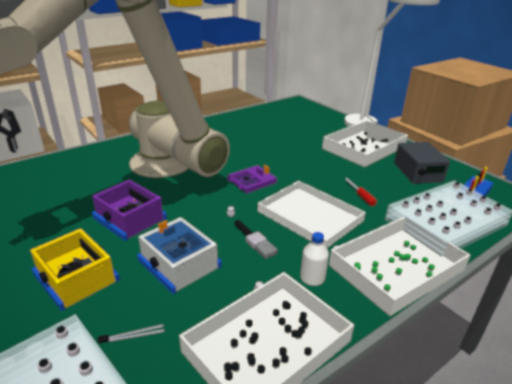

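The top picture shows the ioniser with the blue guard at (326,199), its orange tab at (328,216) on the robot side. The empty tray is at (186,182). I'll enlarge both.

Run:
```python
from h import *
im=load('top0')['frame'][:,:,::-1]
a=cv2.resize(im[162:238,290:364],None,fx=7.5,fy=7.5,interpolation=cv2.INTER_CUBIC)
b=cv2.resize(im[130:235,145:227],None,fx=3,fy=3,interpolation=cv2.INTER_CUBIC)
o=np.zeros((600,800,3),np.uint8); o[:a.shape[0],:a.shape[1]]=a; o[:b.shape[0],555:555+b.shape[1]]=b[:,:245]
cv2.imwrite('pics/crop.png',o)
print(onplane(load('top0'),[[326,199]],.075),onplane(load('top0'),[[186,182]],.03))
```

```text
[[ 0.52778934 -0.20679596  0.075     ]] [[0.56030523 0.20658448 0.03      ]]
```

View pics/crop.png

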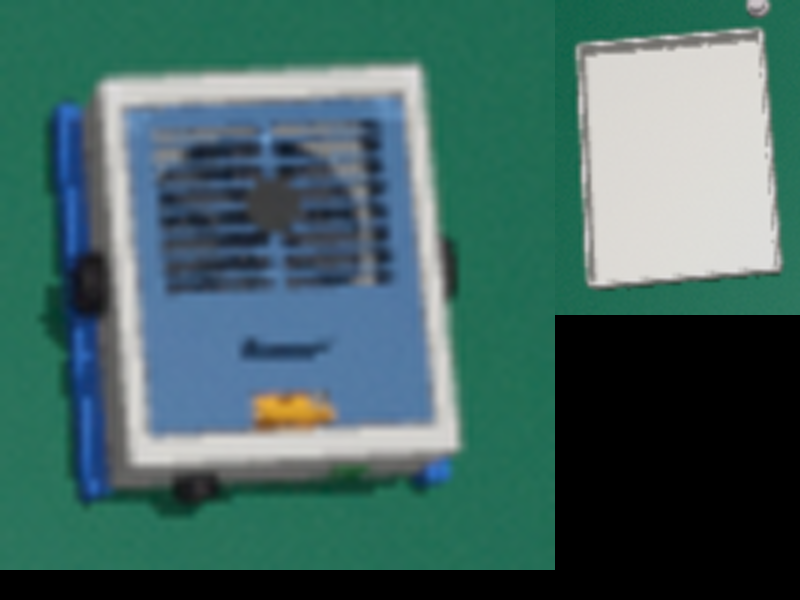

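Run:
```python
from h import *
im=load('top0')
def fit(c,off,k,z,L,W,n):
    uv=(np.array(c)+.5)/k-.5+off; P=onplane(im,uv,z)[:,:2] # TL TR BR BL
    c=P.mean(0); x=(P[0]+P[1]-P[2]-P[3])/2; y=(P[0]+P[3]-P[1]-P[2])/2
    print(n,c.round(4),'len',np.linalg.norm(x).round(4),np.linalg.norm(y).round(4),'yaw',np.degrees(np.arctan2(x[1],x[0])).round(2),np.degrees(np.arctan2(-y[0],y[1])).round(2))
fit([[100,80],[420,66],[459,450],[130,466]],[290,162],7.5,.075,0,0,'ion 150x124')
fit([[124,108],[404,96],[434,422],[148,436]],[290,162],7.5,.075,0,0,'guard 127x108')
fit([[22,45],[208,30],[225,270],[33,287]],[145,130],3,.03,0,0,'tray 250x190')
```

```text
ion 150x124 [ 0.5349 -0.2082] len 0.1503 0.1248 yaw 6.58 6.58
guard 127x108 [ 0.5346 -0.2083] len 0.1276 0.1089 yaw 6.18 6.56
tray 250x190 [0.5618 0.2089] len 0.2495 0.1901 yaw 9.0 8.87
```

```bash
python3 -m crank '[0,0,0.0923,0.02,0.021,0,60, 0,0,0.0923,0.02,0.021,0,60, 0,0,0.0923,0.02,0.021,0,60, 0,0,0.0923,0.02,0.021,0,60, 0,0,0.0923,0.02,0.021,0,60, 0,0,0.0923,0.02,0.021,0,60, 0,0,0.0923,0.02,0.021,0,60, 0,0,0.0923,0.02,0.021,0,60, 0,0,0.0923,0.02,0.021,0,60, 0,0,0.0923,0.02,0.021,0,60, 0,0,0.0923,0.02,0.021,0,60, 0,0,0.0923,0.02,0.021,0,60, 0,0,0.0923,0.02,0.021,0,60, 0,0,0.0923,0.019,0.021,0,60, 0,0,0,0,0,-0.03,60, 0,0,0,0,0,-0.03,60, 0,0,0,0,0,0,60]' 20
python3 - <<'E'
from h import *
im=snap('wrist','w0'); s=observe(); print(s['position'],s['tool_rot'].round(4),s['grip_width'])
E
```

```text
time_s: 1.8
position: [0.4876, -0.2131, 0.1819]
tool_rot: [[0.994, 0.113, -0.006], [0.113, -0.994, 0.005], [-0.006, -0.005, -1.0]]
ft_force: [0.1, 0.0, 0.3]
grip_width: 0.0514
[ 0.48848509 -0.21389629  0.18429356] [[ 0.9936  0.113  -0.0031]
 [ 0.113  -0.9936  0.0023]
 [-0.0028 -0.0026 -1.    ]] 0.051225052637614794
```

View pics/w0.png

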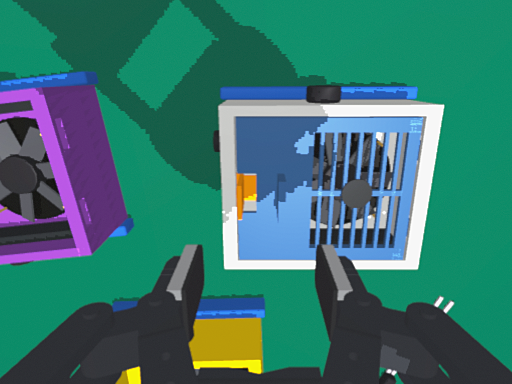

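The wrist view shows the ioniser rim corners near (219,104), (443,104), (418,269) and (224,269). The tab is at (247,195) and the rib edge at (279,195). I'll overlay the model on it to check.

```bash
cat > ov.py <<'E'
from h import *
import sys
def boxes(im,c,yaw,out,x0,y0,w,h,k):
    R=np.array([[np.cos(yaw),-np.sin(yaw)],[np.sin(yaw),np.cos(yaw)]])
    fr=cv2.resize(im['frame'][y0:y0+h,x0:x0+w,::-1],None,fx=k,fy=k,interpolation=cv2.INTER_CUBIC)
    def poly(p,z,col):
        P=np.c_[np.array(p)@R.T+c,np.full(len(p),z)]; uv=(proj(im,P)-[x0,y0]+.5)*k-.5
        cv2.polylines(fr,[np.round(uv).astype(int)],True,col,1,cv2.LINE_AA)
    r=lambda a,b,hw:[[a,-hw],[b,-hw],[b,hw],[a,hw]]
    poly(r(-.075,.075,.062),.075,(0,0,255)); poly(r(-.0635,.0635,.054),.075,(0,255,255))
    poly(r(-.0625,-.0600,.012),.095,(255,0,255)); poly(r(-.034,-.03,.015),.095,(0,255,0)); poly(r(-.034,-.03,.015),.075,(255,255,255))
    cv2.imwrite(out,fr)
E
python3 - <<'E'
from ov import *
im=load('w0')
R=onplane(im,[[219,104],[443,104],[418,269],[224,269]],.075); print(R.round(4)); print(R.mean(0))
boxes(im,[.5347,-.2083],np.radians(6.5),'pics/ov.png',205,90,250,190,3.2)
E
```

```text
[[ 0.4535 -0.1532  0.075 ]
 [ 0.6017 -0.1362  0.075 ]
 [ 0.6174 -0.2602  0.075 ]
 [ 0.4673 -0.278   0.075 ]]
[ 0.53497497 -0.20690336  0.075     ]
```

View pics/ov.png

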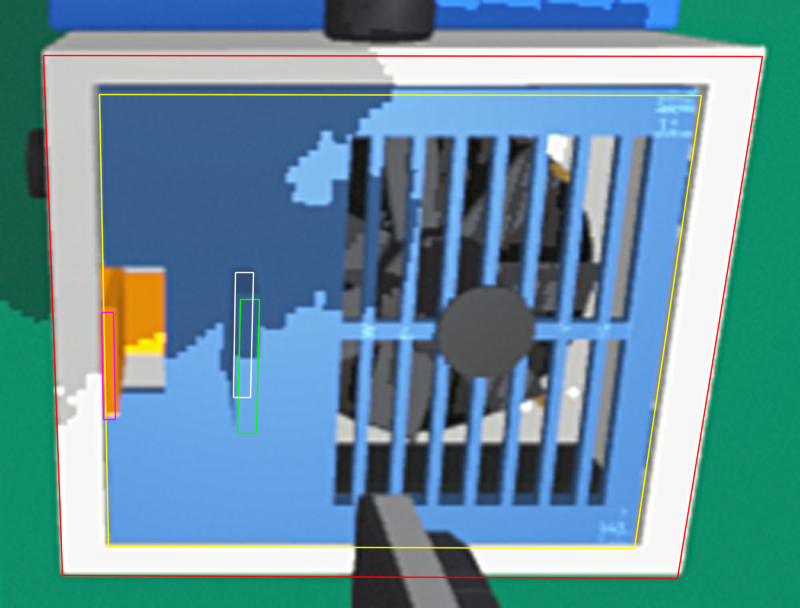

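The model fits to about 1 mm, so the pinch point is about (0.4889, -0.2130). I'll descend to just above the face.

```bash
python3 -m crank '[0,0,0,0,0.001,-0.02,60, 0,0,0,0,0,-0.02,60, 0,0,0,0,0,-0.02,60, 0,0,0,0,0,-0.015,55, 0,0,0,0,0,-0.01,50, 0,0,0,0,0,0,46, 0,0,0,0,0,0,46,0,0,0,0,0,0,46]'
python3 -m crank '[0,0,0,0,0,-0.002,46,0,0,0,0,0,-0.002,46,0,0,0,0,0,0,46,0,0,0,0,0,0,46]'
python3 - <<'E'
from ov import *
im=snap('wrist','w1'); s=observe(); print(s['position'],s['ft_force'].round(2),s['grip_width'])
boxes(im,[.5348,-.2076],np.radians(6.5),'pics/ov1.png',100,140,320,240,2.5)
E
```

```text
time_s: 2.65
position: [0.4895, -0.2137, 0.1014]
tool_rot: [[0.994, 0.113, 0.002], [0.113, -0.994, -0.001], [0.001, 0.001, -1.0]]
ft_force: [-0.3, 0.4, -0.1]
grip_width: 0.0392
time_s: 3.05
position: [0.489, -0.2133, 0.0963]
tool_rot: [[0.994, 0.113, -0.0], [0.113, -0.994, 0.0], [-0.0, -0.0, -1.0]]
ft_force: [0.2, -0.0, 0.6]
grip_width: 0.0393
[ 0.48903631 -0.21328875  0.09634487] [0.57 0.05 0.55] 0.03934062298541967
```

View pics/ov1.png

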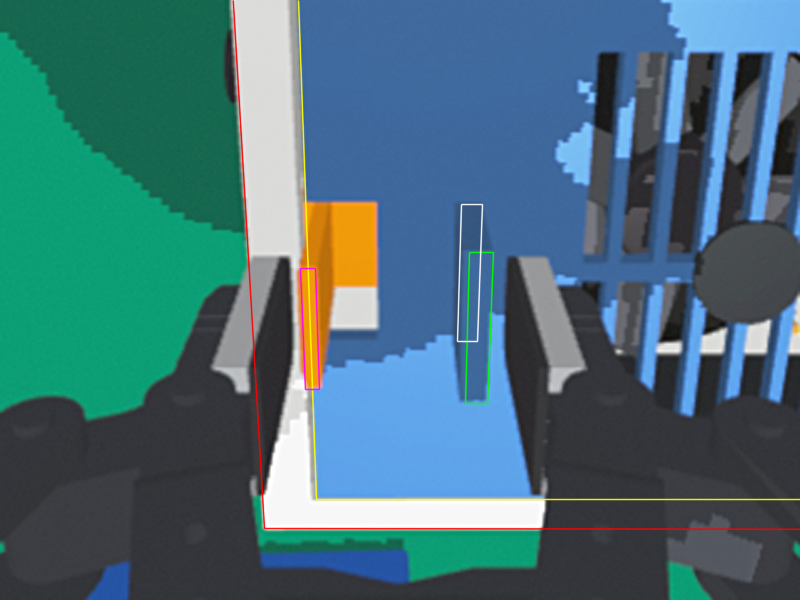

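Both fingers straddle the tab and rib, centred to about 1 mm. The pad tip corners are at crop (291,258) and (508,258). I'll work out the tip height from those.

Run:
```python
from h import *
im=load('w1'); s=observe(); R=s['tool_rot'];p=s['position']
for z in (.014,.010,.006,.002):
    P=[p+R@[sx*.0197,-.011,z] for sx in (-1,1)]
    print(z,((proj(im,P)-[100,140]+.5)*2.5-.5).round(1).tolist())
```

```text
0.014 [[289.7, 242.2], [504.5, 242.3]]
0.01 [[287.0, 252.2], [507.1, 252.3]]
0.006 [[284.2, 262.6], [509.9, 262.8]]
0.002 [[281.3, 273.7], [512.8, 273.8]]
```

```bash
python3 -m crank '[0,0,0,0,0,-0.003,46,0,0,0,0,0,-0.003,42,0,0,0,0,0,0,40,0,0,0,0,0,0,40,0,0,0,0,0,0,40]' 20
python3 -m crank '[0,0,0,0,0,0,38,0,0,0,0,0,0,37,0,0,0,0,0,0,37,0,0,0,0,0,0,37]' 20
```

```text
time_s: 3.6
position: [0.4891, -0.2133, 0.0903]
tool_rot: [[0.994, 0.113, 0.0], [0.113, -0.994, -0.0], [0.0, 0.0, -1.0]]
ft_force: [0.3, 0.2, -0.4]
grip_width: 0.0342
time_s: 4.0
position: [0.4892, -0.2133, 0.0905]
tool_rot: [[0.994, 0.113, 0.0], [0.113, -0.994, -0.0], [0.0, 0.0, -1.0]]
ft_force: [1.2, 0.3, 1.8]
grip_width: 0.0316
```

```bash
python3 -m crank '[0,0,0,0.001,0,0,36,0,0,0,0.0005,0,0,35,0,0,0,0.0005,0,0,34,0,0,0,0.0003,0.0002,0,33,0,0,0,0,0,0,33,0,0,0,0,0,0,33,0,0,0,0,0,0,33]' 20
python3 -c "
from rig import *
s=observe();print(s['ft_force'].round(2),s['wrist_torque'].round(3),s['grip_width'])"
```

```text
time_s: 4.7
position: [0.4912, -0.2132, 0.0905]
tool_rot: [[0.994, 0.113, -0.0], [0.113, -0.994, -0.0], [-0.0, 0.0, -1.0]]
ft_force: [-2.6, 0.2, 5.8]
grip_width: 0.028
[-2.64  0.22  5.79] [ 0.029  0.436 -0.003] 0.02796489497714527
```

```bash
python3 -m crank '[0,0,0,-0.0005,0,0.0005,33,0,0,0,0,0,0.0005,33,0,0,0,0,0,0,33,0,0,0,0,0,0,33]' 20
```

```text
time_s: 5.1
position: [0.4908, -0.213, 0.0911]
tool_rot: [[0.994, 0.113, -0.0], [0.113, -0.994, 0.0], [-0.0, -0.0, -1.0]]
ft_force: [0.1, 0.5, -1.9]
grip_width: 0.0287
```

```bash
python3 -m crank '[0,0,0,0.0004,0,0,32,0,0,0,0.0004,0,0,31,0,0,0,0,0,0,31,0,0,0,0,0,0,31]' 20
```

```text
time_s: 5.5
position: [0.4916, -0.2131, 0.0913]
tool_rot: [[0.994, 0.113, -0.0], [0.113, -0.994, -0.0], [-0.0, 0.0, -1.0]]
ft_force: [-0.0, -0.1, -1.3]
grip_width: 0.0267
```

```bash
python3 -m crank '[0,0,0,0.0005,0,0,30,0,0,0,0.0004,0.0001,0,29,0,0,0,0.0003,0,0,28.3,0,0,0,0,0,0,28.3,0,0,0,0,0,0,28.3]' 20
```

```text
time_s: 6.0
position: [0.4928, -0.213, 0.0913]
tool_rot: [[0.994, 0.113, -0.0], [0.113, -0.994, 0.0], [-0.0, -0.0, -1.0]]
ft_force: [0.1, -0.6, -1.5]
grip_width: 0.0243
```

```bash
python3 -m crank '[-0.001,0.0087,0,0.0002,0,0.001,28.3,-0.001,0.0087,0,0.0002,0,0.0009,28.3,0,0,0,0,0,0,28.3,0,0,0,0,0,0,28.3]' 20
```

```text
time_s: 6.4
position: [0.4933, -0.213, 0.0932]
tool_rot: [[0.993, 0.113, -0.017], [0.113, -0.994, -0.002], [-0.018, 0.0, -1.0]]
ft_force: [0.4, 0.4, -1.4]
grip_width: 0.0244
```

```bash
python3 -m crank '[-0.001,0.0087,0,0.0002,0,0.001,28.3,-0.001,0.0087,0,0.0003,0.0001,0.0009,28.3,0,0,0,0,0,0,28.3,0,0,0,0,0,0,28.3]' 20
python3 - <<'E'
from ov import *
im=snap('wrist','w2'); s=observe(); print(s['position'],s['ft_force'].round(2),s['wrist_torque'].round(3),s['grip_width'])
cv2.imwrite('pics/w2c.png',cv2.resize(im['frame'][140:,100:420,::-1],None,fx=2.5,fy=2.45))
E
```

```text
time_s: 6.8
position: [0.4938, -0.2129, 0.0951]
tool_rot: [[0.993, 0.113, -0.035], [0.113, -0.994, -0.004], [-0.035, 0.0, -0.999]]
ft_force: [-0.1, 0.7, -1.4]
grip_width: 0.0245
[ 0.49368752 -0.21285677  0.09510826] [ 0.49 -0.66 -2.73] [-0.062  0.038  0.002] 0.023986242814810585
```

View pics/w2c.png

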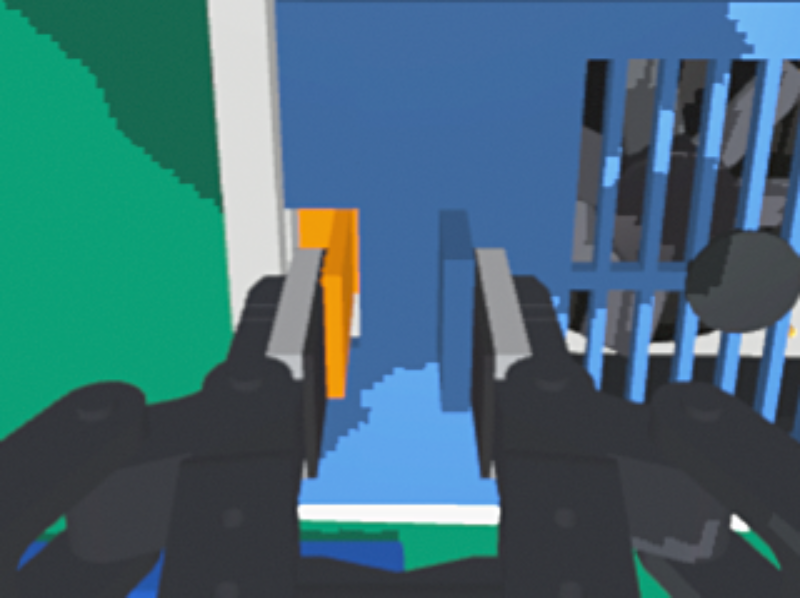

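The tab is pressed between the pads, and the vertical force stayed near -1.5 N through 2 degrees, so the hook appears to be free. I'll keep swinging it up.

```bash
python3 -m crank '[-0.002,0.0173,0,0.0005,0.0001,0.0019,28.3,-0.002,0.0173,0,0.0005,0,0.0019,28.3,0,0,0,0,0,0,28.3,0,0,0,0,0,0,28.3]' 20
python3 -m crank '[-0.002,0.0173,0,0.0006,0.0001,0.0019,28.3,-0.002,0.0173,0,0.0006,0.0001,0.0019,28.3,0,0,0,0,0,0,28.3,0,0,0,0,0,0,28.3]' 20
```

```text
time_s: 7.25
position: [0.4948, -0.2128, 0.0989]
tool_rot: [[0.991, 0.113, -0.069], [0.113, -0.994, -0.008], [-0.07, 0.0, -0.998]]
ft_force: [0.2, 0.2, -1.7]
grip_width: 0.0244
time_s: 7.65
position: [0.4959, -0.2126, 0.1027]
tool_rot: [[0.988, 0.113, -0.104], [0.113, -0.994, -0.012], [-0.105, 0.0, -0.995]]
ft_force: [-0.8, -0.8, -1.3]
grip_width: 0.0243
```

```bash
python3 -m crank '[-0.002,0.0173,0,0.0006,0.0001,0.0019,28.3,-0.002,0.0173,0,0.0006,0.0001,0.0018,28.3,-0.002,0.0173,0,0.0007,0.0001,0.0018,28.3,0,0,0,0,0,0,28.3,0,0,0,0,0,0,28.3]' 20
python3 -m crank '[-0.002,0.0173,0,0.0007,0.0001,0.0018,28.3,-0.002,0.0173,0,0.0008,0.0001,0.0018,28.3,-0.002,0.0173,0,0.0008,0.0001,0.0018,28.3,0,0,0,0,0,0,28.3,0,0,0,0,0,0,28.3]' 20
python3 - <<'E'
from ov import *
im=snap('scene','s1'); s=observe(); print(s['ft_force'].round(2),s['wrist_torque'].round(3))
cv2.imwrite('pics/s1c.png',cv2.resize(im['frame'][180:300,110:250,::-1],None,fx=5,fy=5,interpolation=cv2.INTER_CUBIC))
E
```

```text
time_s: 8.15
position: [0.4977, -0.2123, 0.1082]
tool_rot: [[0.981, 0.113, -0.156], [0.112, -0.994, -0.018], [-0.157, 0.0, -0.988]]
ft_force: [-2.7, -0.9, -0.9]
grip_width: 0.0246
time_s: 8.65
position: [0.5, -0.212, 0.1136]
tool_rot: [[0.972, 0.113, -0.207], [0.111, -0.994, -0.024], [-0.209, 0.0, -0.978]]
ft_force: [-4.1, -1.4, -0.2]
grip_width: 0.0241
[-4.36 -1.63  0.24] [-0.245  0.673 -0.017]
```

View pics/s1c.png

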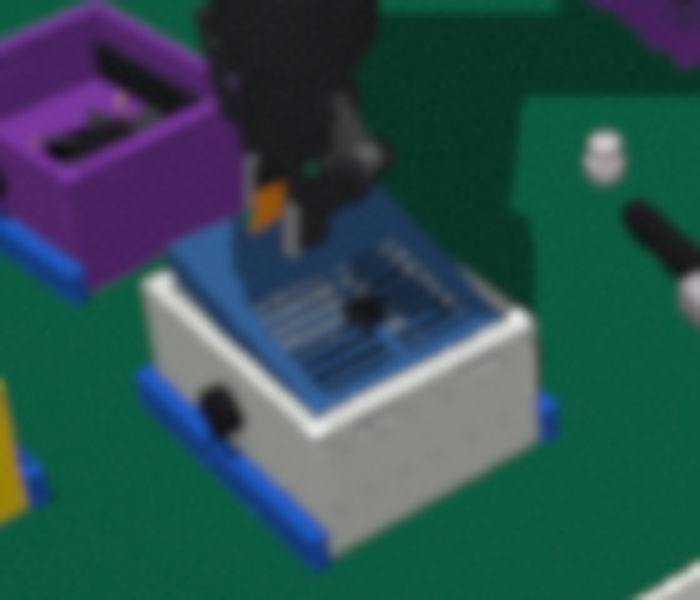

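The guard is up about 12 degrees, with the tab in the grip and its lug end still under the lip. A force of -4 N along x shows it pressing towards the lug end. Drawing towards -x now should relieve that.

```bash
python3 -m crank '[0,0,0,-0.001,-0.0001,0,28.3,0,0,0,-0.001,-0.0001,0,28.3,0,0,0,-0.001,-0.0001,0,28.3,0,0,0,0,0,0,28.3,0,0,0,0,0,0,28.3]' 20
python3 -m crank '[0,0,0,-0.001,-0.0001,0,28.3,0,0,0,-0.001,-0.0001,0,28.3,0,0,0,-0.001,-0.0001,0,28.3,0,0,0,0,0,0,28.3,0,0,0,0,0,0,28.3]' 20
```

```text
time_s: 9.2
position: [0.4972, -0.2123, 0.1136]
tool_rot: [[0.972, 0.113, -0.206], [0.11, -0.994, -0.024], [-0.207, 0.0, -0.978]]
ft_force: [-0.2, 0.0, -1.8]
grip_width: 0.0244
time_s: 9.7
position: [0.4941, -0.2126, 0.1136]
tool_rot: [[0.972, 0.113, -0.206], [0.11, -0.994, -0.024], [-0.208, 0.0, -0.978]]
ft_force: [-0.2, -0.0, -1.4]
grip_width: 0.0246
```

```bash
python3 -m crank '[0,0,0,-0.001,-0.0001,0,28.3,0,0,0,-0.001,-0.0001,0,28.3,0,0,0,-0.001,-0.0001,0,28.3,0,0,0,0,0,0,28.3,0,0,0,0,0,0,28.3]' 20
python3 -m crank '[0,0,0,-0.001,-0.0001,0,28.3,0,0,0,-0.001,-0.0001,0,28.3,0,0,0,0,0,0.001,28.3,0,0,0,0,0,0.001,28.3,0,0,0,0,0,0.001,28.3,0,0,0,0,0,0,28.3,0,0,0,0,0,0,28.3]' 20
```

```text
time_s: 10.2
position: [0.4911, -0.2129, 0.1136]
tool_rot: [[0.972, 0.113, -0.206], [0.11, -0.994, -0.024], [-0.208, 0.0, -0.978]]
ft_force: [-0.4, 0.2, -1.3]
grip_width: 0.0243
time_s: 10.9
position: [0.4891, -0.2131, 0.1166]
tool_rot: [[0.972, 0.113, -0.206], [0.11, -0.994, -0.024], [-0.208, 0.0, -0.978]]
ft_force: [-0.5, 0.5, -1.3]
grip_width: 0.0243
```

```bash
python3 -m crank '[0,0,0,0,0,0.002,28.3,0,0,0,0,0,0.003,28.3,0,0,0,0,0,0.004,28.3,0,0,0,0,0,0.006,28.3,0,0,0,0,0,0.008,28.3,0,0,0,0,0,0.01,28.3,0,0,0,0,0,0.01,28.3,0,0,0,0,0,0.01,28.3,0,0,0,0,0,0.01,28.3,0,0,0,0,0,0.01,28.3,0.003,-0.026,0,0,0,0.008,28.3,0.003,-0.026,0,0,0,0.006,28.3,0.003,-0.026,0,0,0,0.004,28.3,0.003,-0.026,0,0,0,0.002,28.3,0.003,-0.026,0,0,0,0,28.3,0.003,-0.026,0,0,0,0,28.3,0.003,-0.026,0,0,0,0,28.3,0.003,-0.026,0,0,0,0,28.3,0,0,0,0,0,0,28.3,0,0,0,0,0,0,28.3]' 20
python3 - <<'E'
from ov import *
im=snap('wrist','w3'); b=snap('scene','s2');s=observe(); print(s['position'],s['tool_rot'].round(3),s['ft_force'].round(2),s['wrist_torque'].round(3))
o=np.zeros((384,800,3),np.uint8);o[:,:420]=im['frame'][:,92:,::-1];o[:,420:]=b['frame'][:,60:440,::-1];cv2.imwrite('pics/w3c.png',o)
E
```

```text
time_s: 12.9
position: [0.489, -0.2132, 0.2096]
tool_rot: [[0.994, 0.113, 0.0], [0.113, -0.994, 0.0], [0.0, -0.0, -1.0]]
ft_force: [-0.4, -0.6, -1.1]
grip_width: 0.0243
[ 0.48921633 -0.21310565  0.20956128] [[ 0.994  0.113 -0.   ]
 [ 0.113 -0.994  0.   ]
 [-0.    -0.    -1.   ]] [-0.25  0.67 -1.09] [ 0.038  0.052 -0.007]
```

View pics/w3c.png

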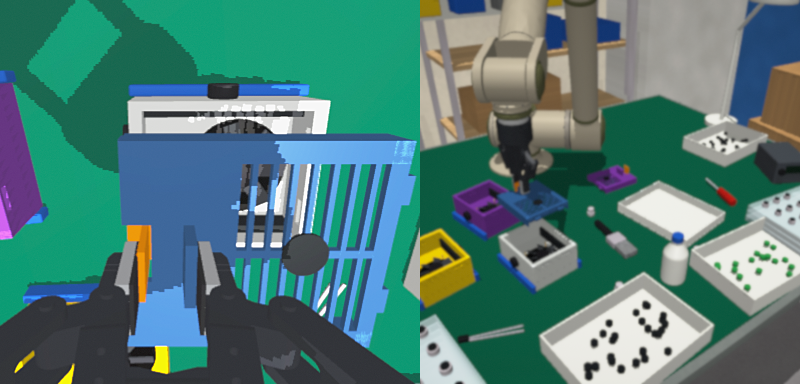

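Run:
```python
from h import *
im=load('w3'); s=observe(); p=s['position']; y=np.radians(6.5)
R0=np.array([[np.cos(y),-np.sin(y),0],[np.sin(y),np.cos(y),0],[0,0,1]])
for t in (-3,0,3):
    c,n=np.cos(np.radians(t)),np.sin(np.radians(t)); Ry=np.array([[c,0,n],[0,1,0],[-n,0,c]])
    g=[[-.0635,.054,.02],[.0635,.054,.02],[.0635,-.054,.02]]
    P=[p+R0@(Ry@(np.array(v)-[-.0423,-.0006,.0363])) for v in g]
    print(t,(proj(im,P)-[92,0]).round(0).tolist())
```

```text
-3 [[119.0, 141.0], [428.0, 144.0], [377.0, 354.0]]
0 [[117.0, 141.0], [416.0, 141.0], [369.0, 346.0]]
3 [[115.0, 142.0], [406.0, 139.0], [361.0, 338.0]]
```

The guard is held level (predicted corners (117,141), (416,141) and (369,346) match the picture) and clear of the ioniser. Next is the carry to the tray.

```bash
python3 -m crank '[0,0,0.0022,0.0016,0.005,0,28.3,0,0,0.0022,0.0016,0.012,0,28.3,0,0,0.0022,0.0016,0.02,0,28.3,0,0,0.0022,0.0016,0.0245,0,28.3,0,0,0.0022,0.0016,0.0245,0,28.3,0,0,0.0022,0.0016,0.0245,0,28.3,0,0,0.0022,0.0016,0.0245,0,28.3,0,0,0.0022,0.0016,0.0245,0,28.3,0,0,0.0022,0.0016,0.0245,0,28.3,0,0,0.0022,0.0016,0.0245,0,28.3,0,0,0.0022,0.0016,0.0245,0,28.3,0,0,0.0022,0.0016,0.0245,0,28.3,0,0,0.0022,0.0016,0.0245,0,28.3,0,0,0.0022,0.0016,0.0245,0,28.3,0,0,0.0022,0.0016,0.0245,0,28.3,0,0,0.0022,0.0016,0.0245,0,28.3,0,0,0.0022,0.0016,0.0245,0,28.3,0,0,0.0022,0.0016,0.02,0,28.3,0,0,0.0022,0.0016,0.012,0,28.3,0,0,0,0,0.0035,0,28.3]' 20
python3 -m crank '[0,0,0,0,0,0,28.3,0,0,0,0,0,-0.01,28.3,0,0,0,0,0,-0.02,28.3,0,0,0,0,0,-0.02,28.3,0,0,0,0,0,-0.02,28.3,0,0,0,0,0,-0.02,28.3,0,0,0,0,0,-0.015,28.3,0,0,0,0,0,-0.01,28.3,0,0,0,0,0,-0.006,28.3,0,0,0,0,0,-0.004,28.3,0,0,0,0,0,0,28.3,0,0,0,0,0,0,28.3]' 20
python3 - <<'E'
from ov import *
b=snap('scene','s3');t=snap('top','t3');s=observe(); print(s['position'],s['tool_rot'].round(3),s['ft_force'].round(2),s['wrist_torque'].round(3))
a=cv2.resize(b['frame'][120:270,230:390,::-1],None,fx=2.5,fy=2.5);c=cv2.resize(t['frame'][110:240,130:290,::-1],None,fx=2.5,fy=2.5)
o=np.zeros((380,800,3),np.uint8);o[:a.shape[0],:400]=a;o[:c.shape[0],400:]=c;cv2.imwrite('pics/s3c.png',o)
E
```

```text
time_s: 15.0
position: [0.5192, 0.2038, 0.2095]
tool_rot: [[0.988, 0.156, 0.0], [0.156, -0.988, 0.0], [0.0, -0.0, -1.0]]
ft_force: [-0.1, -0.6, -0.9]
grip_width: 0.0242
time_s: 16.2
position: [0.5198, 0.2024, 0.0851]
tool_rot: [[0.988, 0.154, 0.001], [0.154, -0.988, 0.0], [0.001, 0.0, -1.0]]
ft_force: [0.2, -0.3, -1.0]
grip_width: 0.0245
[0.51974789 0.20245483 0.085162  ] [[ 0.988  0.154  0.001]
 [ 0.154 -0.988  0.   ]
 [ 0.001  0.    -1.   ]] [-0.5   0.38 -1.98] [-0.038  0.066  0.016]
```

View pics/s3c.png

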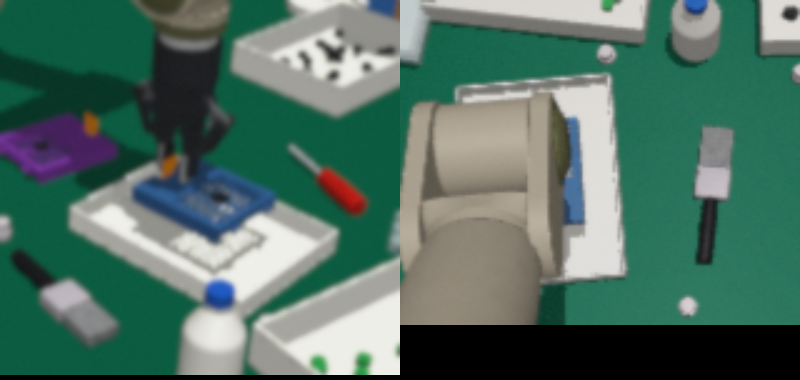

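The guard hangs level over the middle of the tray. I'll lower it in two stages.

```bash
python3 -m crank '[0,0,0,0,0,-0.01,28.3,0,0,0,0,0,-0.01,28.3,0,0,0,0,0,-0.01,28.3,0,0,0,0,0,-0.006,28.3,0,0,0,0,0,-0.004,28.3,0,0,0,0,0,-0.002,28.3,0,0,0,0,0,0,28.3,0,0,0,0,0,0,28.3]' 20
python3 -m crank '[0,0,0,0,0,-0.001,28.3,0,0,0,0,0,-0.001,28.3,0,0,0,0,0,-0.001,28.3,0,0,0,0,0,0,28.3,0,0,0,0,0,0,28.3]' 20
```

```text
time_s: 17.1
position: [0.5197, 0.2024, 0.0429]
tool_rot: [[0.988, 0.154, 0.001], [0.154, -0.988, 0.0], [0.001, 0.0, -1.0]]
ft_force: [0.4, -0.2, -1.4]
grip_width: 0.0244
time_s: 17.6
position: [0.5195, 0.2024, 0.0396]
tool_rot: [[0.988, 0.154, 0.0], [0.154, -0.988, -0.0], [0.0, 0.0, -1.0]]
ft_force: [0.1, -0.7, -1.1]
grip_width: 0.0243
```

```bash
python3 -m crank '[0,0,0,0,0,-0.0005,28.3,0,0,0,0,0,-0.0005,28.3,0,0,0,0,0,0,28.3,0,0,0,0,0,0,28.3]' 20
python3 -m crank '[0,0,0,0,0,-0.0005,28.3,0,0,0,0,0,-0.0005,28.3,0,0,0,0,0,0,28.3,0,0,0,0,0,0,28.3]' 20
```

```text
time_s: 18.0
position: [0.5197, 0.2024, 0.039]
tool_rot: [[0.988, 0.154, 0.001], [0.154, -0.988, 0.0], [0.001, 0.0, -1.0]]
ft_force: [-1.5, 0.2, 5.0]
grip_width: 0.0242
time_s: 18.4
position: [0.5197, 0.2024, 0.0386]
tool_rot: [[0.988, 0.155, 0.001], [0.155, -0.988, 0.0], [0.001, 0.0, -1.0]]
ft_force: [-2.7, -0.8, 11.1]
grip_width: 0.0245
```

The force rose to 11 N, so it is on the floor. I'll ease off, open slowly and retreat.

```bash
python3 -m crank '[0,0,0,0,0,0.0005,28.3,0,0,0,0,0,0.0005,28.3,0,0,0,0,0,0,28.3,0,0,0,-0.0008,0,0,30,0,0,0,-0.0008,0,0,32,0,0,0,-0.0008,0,0,34,0,0,0,-0.0008,0,0,36,0,0,0,-0.0006,0,0,39,0,0,0,0,0,0,44,0,0,0,0,0,0,52,0,0,0,0,0,0,60,0,0,0,0,0,0,60,0,0,0,0,0,0,60]' 20
python3 -m crank '[0,0,0,0,0,0.005,60,0,0,0,0,0,0.01,60,0,0,0,0,0,0.02,60,0,0,0,0,0,0.03,60,0,0,0,0,0,0.04,60,0,0,0,0,0,0.04,60,0,0,0,0,0,0.03,60,0,0,0,0,-0.03,0,60,0,0,0,0,-0.04,0,60,0,0,0,0,-0.04,0,60,0,0,0,0,-0.04,0,60,0,0,0,0,-0.04,0,60,0,0,0,0,-0.04,0,60,0,0,0,0,-0.04,0,60,0,0,0,0,-0.03,0,60,0,0,0,0,0,0,60,0,0,0,0,0,0,60]'
python3 - <<'E'
from ov import *
t=snap('top','t4');b=snap('scene','s4');print(observe()['ft_force'].round(2))
c=cv2.resize(t['frame'][120:245,120:290,::-1],None,fx=4.6,fy=4.6,interpolation=cv2.INTER_CUBIC);cv2.imwrite('pics/t4c.png',c)
E
```

```text
time_s: 19.7
position: [0.5157, 0.2024, 0.0387]
tool_rot: [[0.988, 0.154, 0.0], [0.154, -0.988, 0.0], [0.0, 0.0, -1.0]]
ft_force: [-1.0, 0.7, 0.6]
grip_width: 0.0512
time_s: 21.4
position: [0.5155, -0.0977, 0.2142]
tool_rot: [[0.988, 0.153, 0.001], [0.153, -0.988, 0.0], [0.001, -0.0, -1.0]]
ft_force: [0.8, 0.4, -0.5]
grip_width: 0.0513
[ 0.12  0.28 -0.13]
```

View pics/t4c.png

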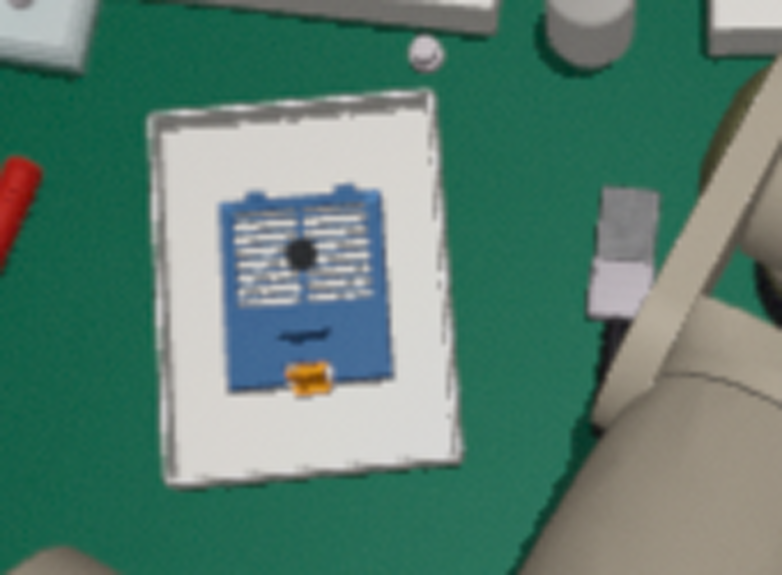

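View pics/s4.png

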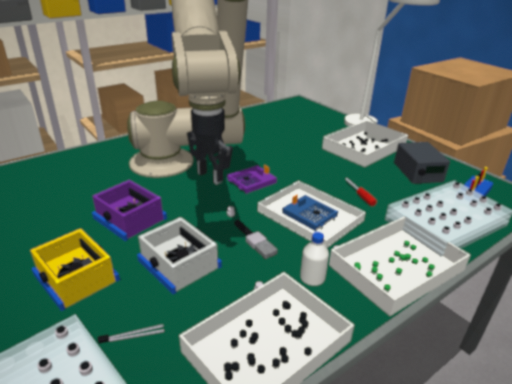

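The guard lies flat and louvred face up, centred in the white tray (crop (310,290)). The bystanders are where they were and the arm is clear, so I'm handing in.

```bash
python3 -c "
from rig import *
print(close_job())"
```

```text
the job is handed in; nothing more can be done
None
```

The guard is off the ioniser and lying in the white tray, and I handed the job in at about 21.5 s; no verdict was reported.

- **Release:** I squeezed the tab about 8 mm, moving the hand along with it so the side force stayed near zero. I then swung the guard up 12°, drew it 11 mm towards the tab end and lifted it off. The largest forces at the wrist were about 6 N while squeezing and 4 N while swinging.
- **Set-down:** I carried the guard level and lowered it until the floor contact read 11 N. Then I eased off, opened the fingers slowly and backed away.
- **Last checks:** The final top and scene pictures show the guard flat, louvred face up, wholly inside the tray and near its centre. The arm is clear and the wrist force is about 0. The listed items in view looked unmoved, judged by eye rather than measured.
- **Not checked directly:** The tab force and the force between guard and ioniser could not be read. I inferred them from the finger opening and the wrist force. No check failed or disagreed.

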